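# Tip the settled sample bottle to the cradle's hidden stop and level it again

### The arm

A 7-joint arm with a two-finger parallel gripper is mounted at the origin on a cart in front of the work surface, level with it; the furniture and walls round the work are solid. World frame = base frame: x ahead of the robot, y to its left, z up, the work surface at z = 0. Lengths are in m, angles in rad, forces in N, time in s.
With the tool pointing down it reaches from about 0.4 to 0.85 m from the base axis. Payload 10.4 kg.
Tool frame: the origin (TCP) lies between the finger pads; the fingertips stand 22 mm ahead of it and the grasp point (between the pads) lies 3 mm ahead of it; z points along the fingers, y is the line along which they close (so a half turn about z gives the same grasp; the last joint's range is limited). The gripper opens to 85 mm and grips with 20 to 120 N. Pads are 22 mm wide; open, the fingers measure 114 mm over their backs; the gripper's body (76 mm by 85 mm) begins 54 mm behind the grasp point. The pads swing forward as they close: fully open they stand 13 mm farther back than shut.
Start: joints at [-1.196, 0.332, -0.065, 1.46, 0.022, 1.35, -0.088], TCP at [0.242, 0.576, 0.253] pointing down, gripper open.
Joint ranges: [-2.6, 2.6], [-0.5, 2.12], [-1.47, 1.34], [0.16, 2.42], [-1.27, 4.41], [0.06, 2.06], [-2.6, 2.6]. Speed limits (rad/s): [2.22, 2.22, 2.79, 2.79, 3.14, 3.14, 3.14].

### API

Orientations are given as a unit quaternion [x, y, z, w].
In Python, from workcell import manip, camera, ticket, boxes_of, outline_of gives the robot as it stands.
- The arm moves only by the tool carry_out, never from a script. Its argument "deltas" is a list of rows, each a list of 5 numbers: the shift along the tool's x, y, z as a fraction of full scale, then the turn about the tool's z as a fraction of full scale, then the opening, from -1 (shut) to 1 (fully open), so that 0 is half open. In form: [[tx, ty, tz, spin, gripper], ...]. A call has 1 to 20 rows; each row is the pose to reach, as a shift and turn from the pose commanded when the call began, along the tool's axes at that moment; what a row does not reach only later rows make up. Full scale, the value 1, is 150 mm for a shift and 30 degrees for a turn. A row lasts 1/8 s, in which the tool goes at most 62.5 mm and 10.7 degrees, less where a joint would pass 70% of its speed; a pose out of reach is approached as far as the arm can. A call with a number of a shift or a turn outside -1 to 1 is refused whole. A call with a gripper value outside its range is refused whole. The fingers move at their own pace and stop on an object; "force" is the grip in N (left out, the last holds). Time passes only in rows, so rows that repeat a pose let the fingers close. It gives the time, the measured TCP pose, the force, the opening and the grip force at its end, in the units of the state.
- manip.get_obs(): the state, without advancing time (a new reading comes with each control period).
- camera(name): name is "scene" or "top" or "wrist"; returns a dict with "img" (420x560x3 uint8, red, green, blue), "depth" (420x560 float32, m along the optical axis (not along the pixel's ray), 0 where there is no reading), "vertical_fov" (degrees; the focal length in pixels is half the picture's height over the tangent of half this angle, whatever the lens; pixels are square), "cx", "cy" (the principal point, pixels), "k1" (the pictures are not rectified: a ray, as slopes to the right and down, at radius r is drawn at 1 + k1 r^2 times it, then the intrinsics apply), "R" (3x3) and "t" (3): a world point X has camera coordinates R X + t. Camera axes: x right, y down, z forward; pixel columns grow to the right and rows downward; lengths in m; the calibration is good to about 2 mm. A picture is of the moment at which its call begins.
- ticket.hand_in(): hands the job in; it is judged then, once.
Trained networks look in a picture, given as the dict that the camera call returned (one of the last four; its "shot" number tells which), for a name from the list of things; names that differ only in an ending like _2 or _b are one class to them, and where a whole thing is asked for, a point or a joint stands for the part that bears it (a point fixed in the world has none). Each returns a list of dicts, best first, with "conf" (0 to 1); they miss things now and then, are a little off and sometimes report something else, mostly with a low value. They report only what shows in the picture. A call takes as long as a camera call.
- boxes_of(query, picture): "position" ([x, y, z] in m, in world coordinates, good to about 4 mm: the middle of the surface that is visible of it).
- outline_of(query, picture): "region" (420x560 bool, what is visible of it).
The state is a dict: "clock": time; "joint_pos": joint angles; "joint_velocities": joint speeds; "tau": joint torques, N m; "position": TCP position; "ee_rot": TCP orientation; "ft_force": force on the tool from outside, world axes, zero at the start; "torque": the same for the moment, N m; "grip_width": opening from 0.0 (shut) to 1.0 (fully open); "grasp_force": force on a finger pad.
Only numpy, scipy, OpenCV 4.12 (cv2) and the standard library are available. Lean on these libraries where they do the work, as an engineer would, in place of code of your own. Each camera call takes 0.05 s, during which the arm holds its last target. There are 200 camera calls.

### The job

Tip the white bottle with the blue cap in its tilting cradle, leaning it towards the cradle's open front (away from the grey hood), until you feel the cradle come up against the sprung rubber stop hidden in the hood; keep it lightly pressed there for two seconds without forcing it. Then guide it back upright without letting it snap back, and leave it released, seated and level in the cradle, with the other things on the bench left where they are.

Things in the scene. Friction and masses are not known exactly. Their poses are not given: they have to be found in the camera images.
- stand: Fixed tilting stand: aluminium base plate 150 x 136 x 12 mm with two grey cheeks 95 mm high at y = +-52 mm. Origin on the bench under the middle of the cradle; its +x points to the grey hood, its -x to the open front that faces roughly to the robot, z up. The cradle's hinge axis runs along the stand's y, 75 mm above the origin.
- stop_hood: Fixed grey hood behind the cradle, dark lid, 58 x 50 mm, 129 mm high, its middle 89 mm along the stand's +x; origin and axes as the stand's. It hides a sprung rubber stop for the cradle's tail arm, 95 mm from the hinge axis, met at a tilt that differs each time, between 0.34 and 0.68 rad.
- hood_top (a point): Centre of the hood's dark lid, 129 mm above the bench. The stop inside yields: 36 N m per rad of tilt past first touch, for 0.12 rad, then solid. A push at the cap, across the bottle, gives about the same force at the stop. A light press is 2 to 28 N at the stop; more is forcing it.
- cradle (a joint): Tilt of the cradle in rad about the hinge axis: 0 = level and resting (bottle upright), growing as the bottle's top leans towards the stand's -x (the open front). A weak return spring (0.05 N m at 0, growing by 0.35 N m per rad) brings it back to 0; let go when tilted it snaps back. Falling back faster than 3.5 rad/s is too fast.
- cradle_axis (a point): Point in the middle of the cradle's hinge axis, on the bottle's centre line, 75 mm above the bench; its frame tilts with the cradle. The cradle is a round blue sleeve, 74 mm outside and 64 mm inside diameter, 60 mm deep; the bottle stands in it with 2 mm of play all round (it leans up to 0.07 rad before the cradle follows), its foot 32 mm below this point, and can be pulled out upwards.
- bottle_mid (a point): Centre, half-way up, of the loose white plastic bottle with the blue screw cap: 60 mm diameter, 140 mm high, z along its axis; about 0.15 to 0.31 kg. Seated and upright this point is 113 mm above the bench. It need not be taken out of the cradle.
- cap_mid (a point): Centre of the bottle's blue cap, 36 mm diameter, 22 mm high (the cap cannot be unscrewed); 59 mm above bottle_mid along the bottle's axis, 97 mm from the hinge axis, 172 mm above the bench when upright. The shoulder of the bottle widens directly below the cap.
- amber_mid (a point): Centre of a loose brown bottle with a black cap, 52 mm diameter, 115 mm high, beside the stand: leave alone.
- beaker_mid (a point): Centre of a loose clear beaker, 72 mm diameter, 93 mm high, beside the stand: leave alone.
- green_mid (a point): Centre of a loose green screw cap, 53 mm diameter, 28 mm high, lying by the front corner of the stand: leave alone.

How it is judged:
On the way:
1. the bottle in its cradle is leant against the hidden stop and kept pressed there (more than 2 N at the stop) for 1.5 s (contact force between stand and stop_hood above 2 N and value of joint cradle above 0.3 rad and angle between bottle_mid's own z axis and vertical above 0.25 rad), for 1.5 s.
At the end, for the whole second after the job is handed in: The cradle is back level (within 0.03 rad), the bottle stands upright in it (within 0.08 rad), seated on its floor (within 5 mm) and centred (within 7 mm), released and at rest (value of joint cradle below 0.03 rad and angle between bottle_mid's own z axis and vertical below 0.08 rad and horizontal distance between bottle_mid and cradle_axis below 0.007 m and height (world z) of bottle_mid between 0.108 and 0.118 m and velocity of joint cradle between -0.05 and 0.05 rad/s); the robot touches nothing.
It fails at once if the stop is forced (more than 28 N on it) (contact force between stand and stop_hood above 28 N).
It fails at once if the cradle snaps back (faster than 3.5 rad/s) (velocity of joint cradle below -3.5 rad/s).
It fails at once if a neighbouring bottle, beaker or cap is moved more than 20 mm (distance of any of amber_mid, beaker_mid, green_mid from where it was at the start of the episode above 0.02 m).
It also fails if it takes over 61 s, if anything falls off the work surface, if the arm or the gripper's body presses on something with over 40 N, if the wrist force passes 120 N, or if a joint passes its speed limit or range.

## Working session

There is one attempt and no reset: what is moved stays moved. The work goes in short steps, Python scripts to look and compute and a tool call to move; the robot and the scene stay as the last step left them, time stands still between calls to the robot, and variables do not carry over. Pictures are saved under pics/ and viewed, at most 10 in all, crops included, and the job is handed in when it is done.

Besides the shell and the picture viewer there is one more tool, called in YAML: its name, and indented under it one key for each argument. carry_out: Moves the arm, as the interface text tells. Its arguments: {"type":"object","properties":{"deltas":{"type":"array","items":{"type":"array","items":{"type":"number"}}},"force":{"type":"number"}},"required":["deltas"]}

```bash
mkdir -p pics
python3 - <<'E'
from workcell import manip,camera,boxes_of
import cv2,numpy as np
o=manip.get_obs();print(o['clock'],o['position'],o['ee_rot'],o['grip_width'])
ims=[]
for c in('scene','top'):
    p=camera(c);ims.append(p['img'])
    for q in('stand','stop_hood','hood_top','cradle','bottle_mid','cap_mid','amber_mid','beaker_mid','green_mid'):
        print(c,q,[(np.round(b['position'],3).tolist(),round(b['conf'],2)) for b in boxes_of(q,p)[:2]])
im=np.hstack(ims)[:,:,::-1]
cv2.imwrite('pics/a.png',cv2.resize(im,(800,300)))
cv2.imwrite('pics/top.png',ims[1][:,:,::-1])
E
```

```text
0.0 [0.24196746 0.57590344 0.25250723] [ 1.97551210e-01  9.80292316e-01 -6.92909698e-04 -1.19343333e-04] 0.9972533457711337
scene stand [([0.594, -0.154, 0.012], 0.98)]
scene stop_hood [([0.713, -0.134, 0.13], 0.79)]
scene hood_top [([0.714, -0.135, 0.129], 0.9)]
scene cradle [([0.596, -0.152, 0.073], 0.89), ([0.581, -0.274, 0.029], 0.46)]
scene bottle_mid [([0.603, -0.15, 0.142], 0.82)]
scene cap_mid [([0.605, -0.15, 0.143], 0.94)]
scene amber_mid [([0.596, 0.014, 0.075], 0.86)]
scene beaker_mid [([0.673, -0.289, 0.062], 0.69), ([0.581, -0.272, 0.028], 0.54)]
scene green_mid [([0.581, -0.272, 0.027], 0.97), ([0.675, -0.292, 0.061], 0.23)]
top stand [([0.602, -0.128, 0.017], 0.97)]
top stop_hood [([0.708, -0.115, 0.131], 0.82)]
top hood_top [([0.705, -0.112, 0.128], 0.95)]
top cradle [([0.61, -0.125, 0.083], 0.73), ([0.607, 0.017, 0.088], 0.54)]
top bottle_mid [([0.617, -0.136, 0.15], 0.78)]
top cap_mid [([0.615, -0.136, 0.148], 0.96)]
top amber_mid [([0.608, 0.018, 0.087], 0.61), ([0.695, -0.292, 0.043], 0.51)]
top beaker_mid [([0.697, -0.293, 0.043], 0.97), ([0.705, -0.113, 0.129], 0.39)]
top green_mid [([0.589, -0.267, 0.028], 0.62), ([0.607, -0.122, 0.086], 0.37)]
```

View pics/a.png

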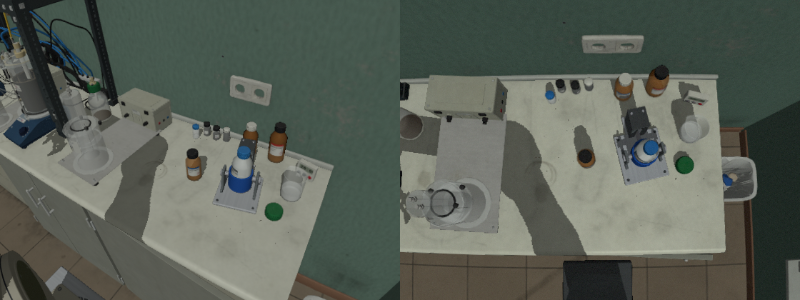

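View pics/top.png

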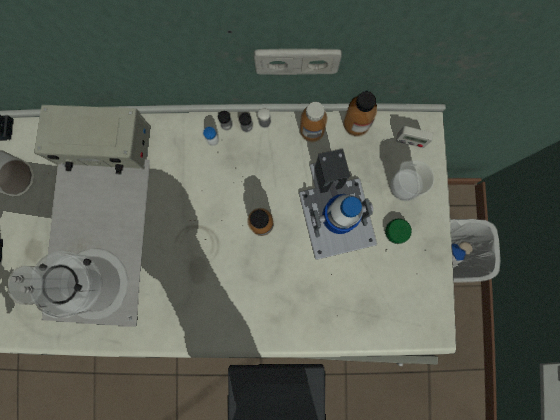

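The top view shows the stand at about (339,225), with the hood behind it at (332,165), the cap at (350,206), amber at (260,220), the beaker at (408,180) and the green cap at (398,231). The two cameras disagree by up to 2 cm, so I'll fit the geometry from depth.

```bash
cat > h.py <<'E'
import numpy as np,cv2
from workcell import manip,camera,boxes_of,outline_of
def cloud(p,m):
    h,w=p['depth'].shape;f=h/2/np.tan(np.radians(p['vertical_fov']/2))
    v,u=np.nonzero(m&(p['depth']>0));d=p['depth'][v,u]
    K=np.array([[f,0,p['cx']],[0,f,p['cy']],[0,0,1]])
    n=cv2.undistortPoints(np.c_[u,v].astype(float)[:,None],K,np.array([p['k1'],0,0,0,0.]))[:,0]
    X=np.c_[n,np.ones(len(n))]*d[:,None]
    return (X-p['t'])@p['R']
def rect(P,lo,hi):
    Q=P[(P[:,2]>lo)&(P[:,2]<hi)]
    c,s,a=cv2.minAreaRect((Q[:,:2]*1000).astype(np.float32))
    return len(Q),np.round(c,0),np.round(s,0),round(a,1),np.round(np.median(Q,axis=0),3)
E
python3 - <<'E'
from h import *
for c in('scene','top'):
    p=camera(c)
    for q,lo,hi in(('stand',.004,.02),('stop_hood',.12,.138),('cap_mid',.172,.192)):
        r=outline_of(q,p)
        if r:
            P=cloud(p,r[0]['region'])
            try: print(c,q,r[0]['conf'],np.percentile(P[:,2],[2,50,98]).round(3),rect(P,lo,hi))
            except Exception as e: print(c,q,e)
E
```

```text
scene stand 0.78 [0.004 0.012 0.097] (1864, array([ 626., -142.]), array([163., 137.]), 12.9, array([ 0.584, -0.162,  0.011]))
scene stop_hood 0.97 [0.011 0.128 0.132] (294, array([ 686., -129.]), array([105.,  50.]), 13.6, array([ 0.712, -0.126,  0.129]))
scene cap_mid 0.73 [0.095 0.14  0.183] (227, array([ 619., -147.]), array([35., 35.]), 54.0, array([ 0.616, -0.148,  0.182]))
top stand 0.93 [0.008 0.012 0.098] (2596, array([ 623., -142.]), array([151., 137.]), 12.7, array([ 0.593, -0.131,  0.012]))
top stop_hood 0.6 [0.009 0.128 0.132] (777, array([ 710., -122.]), array([58., 50.]), 12.8, array([ 0.709, -0.122,  0.129]))
top cap_mid 0.94 [0.089 0.148 0.184] (331, array([ 622., -145.]), array([35., 35.]), 44.8, array([ 0.621, -0.144,  0.182]))
```

Run:
```python
from h import *
for c in ('top','scene'):
    p=camera(c);P=cloud(p,p['depth']>0)
    print(c)
    for x in np.arange(.1,.95,.07):
        print(round(x,2),[ (lambda Q: round(float(np.percentile(Q,99)),2) if len(Q)>3 else None)(P[(abs(P[:,0]-x)<.035)&(abs(P[:,1]-y)<.035)&(P[:,2]<1.2)][:,2]) for y in np.arange(.65,-.36,-.07)])
print(manip.get_obs()['clock'])
```

```text
top
0.1 [-0.84, -0.84, -0.84, -0.84, -0.84, -0.84, -0.84, -0.74, -0.31, -0.32, -0.31, -0.31, -0.74, -0.84, -0.84]
0.17 [-0.84, -0.84, -0.84, -0.84, -0.84, -0.84, -0.84, -0.74, -0.74, -0.74, -0.74, -0.74, -0.74, -0.84, -0.84]
0.24 [None, None, None, None, None, None, None, None, None, None, None, None, None, None, -0.19]
0.31 [None, 0.0, 0.0, 0.0, 0.0, 0.0, 0.0, 0.0, 0.0, 0.0, 0.0, 0.0, 0.0, 0.0, 0.0]
0.38 [None, 0.0, 0.02, 0.02, 0.02, 0.02, 0.0, 0.0, 0.0, 0.0, 0.0, 0.0, 0.0, 0.0, 0.0]
0.45 [None, 0.0, 0.02, 0.29, 0.31, 0.17, 0.0, 0.0, 0.0, 0.0, 0.0, 0.0, 0.0, 0.0, 0.0]
0.52 [None, 0.01, 0.02, 0.29, 0.31, 0.18, 0.0, 0.0, 0.0, 0.0, 0.0, 0.01, 0.01, 0.0, 0.0]
0.59 [None, 0.01, 0.02, 0.02, 0.02, 0.02, 0.0, 0.0, 0.0, 0.12, 0.08, 0.18, 0.18, 0.03, 0.0]
0.66 [0.0, 0.1, 0.02, 0.02, 0.02, 0.02, 0.0, 0.0, 0.0, 0.08, 0.02, 0.18, 0.18, 0.09, 0.09]
0.73 [None, 0.12, 0.11, 0.12, 0.12, 0.12, 0.0, 0.0, 0.0, 0.0, 0.0, 0.13, 0.01, 0.09, 0.09]
0.8 [0.02, 0.04, 0.12, 0.12, 0.12, 0.12, 0.0, 0.06, 0.06, 0.06, 0.13, 0.13, 0.15, 0.06, 0.06]
0.87 [0.04, 0.14, 0.25, 0.36, 0.43, 0.42, 0.41, 0.41, 0.41, 0.4, 0.
[... 613 characters left out ...]
 0.17, 0.0, 0.0, 0.0, 0.0, 0.0, 0.0, 0.0, 0.0, 0.0]
0.52 [0.54, 0.54, 0.0, None, 0.31, 0.18, 0.0, 0.0, 0.0, 0.0, 0.0, 0.01, 0.01, 0.0, 0.0]
0.59 [0.5, 0.53, None, 0.02, 0.02, 0.02, 0.0, 0.0, 0.0, 0.12, 0.01, 0.18, 0.18, 0.03, 0.02]
0.66 [0.5, 0.52, 0.09, 0.02, 0.02, 0.02, 0.0, 0.0, 0.0, 0.01, 0.01, 0.18, 0.18, 0.09, 0.09]
0.73 [0.5, 0.5, 0.11, 0.12, 0.12, 0.12, 0.0, 0.0, 0.0, 0.0, 0.0, 0.13, 0.01, 0.09, 0.09]
0.8 [0.47, 0.47, 0.0, 0.12, 0.12, 0.12, 0.0, 0.06, 0.06, 0.06, 0.12, 0.13, 0.15, 0.06, 0.06]
0.87 [0.46, 0.46, 0.46, 0.47, 0.47, 0.48, 0.48, 0.49, 0.49, 0.5, 0.51, 0.51, 0.52, 0.53, 0.55]
0.94 [None, None, None, None, None, None, None, None, None, None, None, None, None, None, None]
1.5
```

carry_out:
  deltas:
    - [-0.25,-0.35,0,0,0]
    - [-0.5,-0.71,0,0,-1]
    - [-0.5,-0.71,0,0,-1]
    - [-0.5,-0.71,0,0,-1]
    - [-0.5,-0.71,0,0,-1]

```text
clock: 2.12
position: [0.2693, 0.4502, 0.2534]
ee_rot: [0.197, 0.98, 0.0, -0.0]
ft_force: [0.5, 0.2, -0.9]
grip_width: 0.003
grasp_force: 0.0
```

carry_out:
  deltas:
    - [-0.25,-0.35,0,0,-1]
    - [-0.5,-0.71,0,0,-1]
    - [-0.5,-0.71,0,0,-1]
    - [-0.5,-0.71,0,0,-1]
    - [-0.5,-0.71,0,0,-1]

```text
clock: 2.75
position: [0.2973, 0.3233, 0.2532]
ee_rot: [0.196, 0.981, -0.0, -0.0]
ft_force: [0.2, -0.3, -0.6]
grip_width: 0.002
grasp_force: 0.0
```

carry_out:
  deltas:
    - [-0.3,-0.22,0,0,-1]
    - [-0.6,-0.45,0,0,-1]
    - [-0.9,-0.67,0,0,-1]
    - [-0.9,-0.67,0,0,-1]
    - [-0.9,-0.67,0,0,-1]

```text
clock: 3.38
position: [0.3832, 0.1781, 0.2532]
ee_rot: [0.197, 0.98, -0.0, -0.0]
ft_force: [-0.2, 0.5, -0.5]
grip_width: -0.001
grasp_force: 0.0
```

carry_out:
  deltas:
    - [-0.3,-0.22,0,-0.2,-1]
    - [-0.6,-0.45,0,-0.5,-1]
    - [-0.9,-0.67,0,-0.8,-1]
    - [-0.9,-0.67,0,-1,-1]
    - [-0.9,-0.67,0,-1,-1]
    - [-0.9,-0.67,0,-1,-1]

```text
clock: 4.12
position: [0.4687, 0.0336, 0.2532]
ee_rot: [-0.063, 0.998, 0.0, -0.0]
ft_force: [-0.2, -0.3, 0.4]
grip_width: -0.002
grasp_force: 0.0
```

carry_out:
  deltas:
    - [-0.2,-0.21,0,-0.1,-1]
    - [-0.4,-0.42,0,-0.18,-1]
    - [-0.585,-0.63,0,-0.183,-1]
    - [-0.585,-0.63,0,-0.183,-1]
    - [-0.585,-0.63,0,-0.183,-1]

```text
clock: 4.75
position: [0.5676, -0.0495, 0.2529]
ee_rot: [-0.111, 0.994, 0.0, -0.0]
ft_force: [-0.6, -0.5, 0.9]
grip_width: -0.002
grasp_force: 0.0
```

```bash
cat >> h.py <<'E'
O=np.array([.623,-.142,0]);a=np.radians(12.75)
EX=np.array([np.cos(a),np.sin(a),0]);EY=np.array([-EX[1],EX[0],0])
def where(o):
    d=o['position']-O; x,y,z,w=o['ee_rot']; f=o['ft_force']
    print('t',o['clock'],'stand xyz mm',(np.array([d@EX,d@EY,d[2]])*1000).round(1),'toolx deg',np.degrees(np.arctan2(2*x*y,x*x-y*y)).round(2),'F',np.array([f@EX,f@EY,f[2]]).round(2))
E
python3 - <<'E'
from h import *
where(manip.get_obs())
E
```

```text
t 4.75 stand xyz mm [-33.7 102.5 252.9] toolx deg -167.29 F [-0.74 -0.35  0.93]
```

carry_out:
  deltas:
    - [-0.26,-0.3,0,0,-1]
    - [-0.525,-0.6,0,0,-1]
    - [-0.525,-0.683,0,0,-1]
    - [-0.525,-0.683,0,0,-1]
    - [-0.525,-0.683,0,0,-1]

```text
clock: 5.38
position: [0.6667, -0.1317, 0.2542]
ee_rot: [-0.111, 0.994, 0.001, 0.001]
ft_force: [-0.5, 0.2, 0.2]
grip_width: -0.002
grasp_force: 0.0
```

Run:
```python
from h import *
where(manip.get_obs())
p=camera('wrist');cv2.imwrite('pics/w1.png',p['img'][:,:,::-1])
```

```text
t 5.375 stand xyz mm [ 44.9   0.4 254.2] toolx deg -167.23 F [-0.41  0.31  0.25]
```

View pics/w1.png

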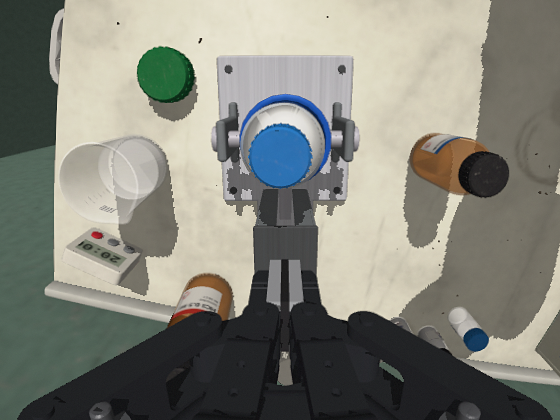

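The wrist view shows the closed fingertips at (285,205), directly behind the cap at (280,155) and squared up with the stand. Next I lower them behind the cap and push gently.

carry_out:
  deltas:
    - [0,0,0.2,0,-1]
    - [0,0,0.427,0,-1]
    - [0,0,0.427,0,-1]
    - [0,0,0.427,0,-1]

```text
clock: 5.92
position: [0.6676, -0.133, 0.1912]
ee_rot: [-0.111, 0.994, 0.0, 0.001]
ft_force: [0.2, 1.1, 0.9]
grip_width: -0.0
grasp_force: 0.0
```

carry_out:
  deltas:
    - [0.03,0,0,0,-1]
    - [0.06,0,0,0,-1]
    - [0.09,0,0,0,-1]
    - [0.12,0,0,0,-1]
    - [0.14,0,0,0,-1]
    - [0.16,0,0,0,-1]
    - [0.18,0,0,0,-1]
    - [0.2,0,0,0,-1]
    - [0.2,0,0,0,-1]

```text
clock: 7.05
position: [0.6378, -0.1402, 0.1893]
ee_rot: [-0.111, 0.994, 0.0, 0.0]
ft_force: [0.6, 0.5, 1.7]
grip_width: -0.001
grasp_force: 0.5
```

Run:
```python
from h import *
where(manip.get_obs())
```

```text
t 7.05 stand xyz mm [ 14.8  -1.5 189.3] toolx deg -167.31 F [0.71 0.4  1.69]
```

carry_out:
  deltas:
    - [0.015,0,0,0,-1]
    - [0.03,0,0,0,-1]
    - [0.045,0,0,0,-1]
    - [0.06,0,0,0,-1]
    - [0.075,0,0,0,-1]
    - [0.09,0,0,0,-1]
    - [0.09,0,0,0,-1]

```text
clock: 7.92
position: [0.6245, -0.1431, 0.1891]
ee_rot: [-0.111, 0.994, 0.0, -0.0]
ft_force: [0.9, 0.4, 0.9]
grip_width: -0.002
grasp_force: 0.6
```

Run:
```python
from h import *
where(manip.get_obs())
p=camera('scene');cv2.imwrite('pics/s2.png',cv2.resize(p['img'][180:330,260:480][:,:,::-1],None,fx=3,fy=3))
where(manip.get_obs())
```

```text
t 7.925 stand xyz mm [  1.2  -1.4 189.1] toolx deg -167.31 F [0.99 0.15 0.87]
t 7.975 stand xyz mm [  1.3  -1.4 189.2] toolx deg -167.31 F [1.56 1.42 0.63]
```

View pics/s2.png

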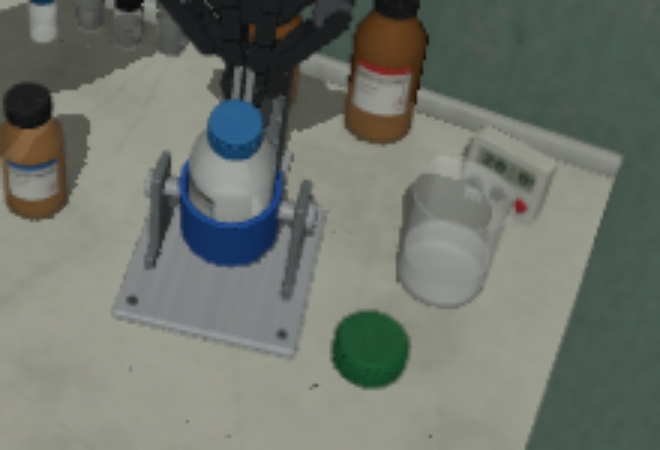

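The bottle (cap at (236,128) in the crop) leans forward in front of the fingers, and the neighbours have not moved. I'll go on in steps of 4 mm at most.

carry_out:
  deltas:
    - [0.009,0,0,0,-1]
    - [0.018,0,0,0,-1]
    - [0.027,0,0,0,-1]
    - [0.027,0,0,0,-1]

```text
clock: 8.48
position: [0.6207, -0.144, 0.1892]
ee_rot: [-0.111, 0.994, 0.0, -0.0]
ft_force: [1.3, 0.3, 0.7]
grip_width: 0.001
grasp_force: 0.6
```

carry_out:
  deltas:
    - [0.009,0,0,0,-1]
    - [0.018,0,0,0,-1]
    - [0.027,0,0,0,-1]
    - [0.027,0,0,0,-1]

```text
clock: 8.98
position: [0.6167, -0.145, 0.1892]
ee_rot: [-0.11, 0.994, 0.0, -0.0]
ft_force: [2.2, 0.3, -0.3]
grip_width: 0.003
grasp_force: 0.6
```

carry_out:
  deltas:
    - [0.01,0,0,0,-1]
    - [0.02,0,0,0,-1]
    - [0.02,0,0,0,-1]

```text
clock: 9.35
position: [0.6138, -0.1456, 0.1893]
ee_rot: [-0.111, 0.994, 0.0, -0.0]
ft_force: [2.4, 0.6, -0.7]
grip_width: -0.003
grasp_force: 0.6
```

carry_out:
  deltas:
    - [0.01,0,0,0,-1]
    - [0.02,0,0,0,-1]
    - [0.02,0,0,0,-1]

```text
clock: 9.72
position: [0.6109, -0.1463, 0.1893]
ee_rot: [-0.111, 0.994, 0.0, -0.0]
ft_force: [0.8, 1.8, -1.3]
grip_width: -0.0
grasp_force: 0.6
```

carry_out:
  deltas:
    - [0.01,0,0,0,-1]
    - [0.02,0,0,0,-1]
    - [0.02,0,0,0,-1]

```text
clock: 10.1
position: [0.608, -0.1469, 0.1893]
ee_rot: [-0.111, 0.994, 0.0, 0.0]
ft_force: [1.5, 0.2, -0.2]
grip_width: -0.004
grasp_force: 0.7
```

carry_out:
  deltas:
    - [0.01,0,0,0,-1]
    - [0.02,0,0,0,-1]
    - [0.02,0,0,0,-1]

```text
clock: 10.48
position: [0.605, -0.1476, 0.1893]
ee_rot: [-0.11, 0.994, 0.0, -0.0]
ft_force: [1.4, 0.3, 0.3]
grip_width: -0.001
grasp_force: 0.7
```

carry_out:
  deltas:
    - [0.01,0,0,0,-1]
    - [0.02,0,0,0,-1]
    - [0.02,0,0,0,-1]

```text
clock: 10.85
position: [0.6021, -0.1483, 0.1893]
ee_rot: [-0.111, 0.994, 0.0, -0.0]
ft_force: [2.2, 0.3, -1.0]
grip_width: -0.002
grasp_force: 0.7
```

carry_out:
  deltas:
    - [0.01,0,0,0,-1]
    - [0.02,0,0,0,-1]
    - [0.02,0,0,0,-1]

```text
clock: 11.22
position: [0.5992, -0.1489, 0.1893]
ee_rot: [-0.111, 0.994, 0.0, 0.0]
ft_force: [1.4, 1.3, -0.5]
grip_width: 0.001
grasp_force: 0.8
```

carry_out:
  deltas:
    - [0.01,0,0,0,-1]
    - [0.02,0,0,0,-1]
    - [0.02,0,0,0,-1]

```text
clock: 11.6
position: [0.5966, -0.1494, 0.1894]
ee_rot: [-0.111, 0.994, 0.0, 0.0]
ft_force: [4.2, 1.4, 0.1]
grip_width: 0.001
grasp_force: 1.6
```

carry_out:
  deltas:
    - [0.007,0,0,0,-1]
    - [0.007,0,0,0,-1]
    - [0.007,0,0,0,-1]

```text
clock: 11.98
position: [0.5957, -0.1495, 0.1894]
ee_rot: [-0.111, 0.994, 0.0, 0.0]
ft_force: [4.8, 1.5, 0.6]
grip_width: -0.005
grasp_force: 2.1
```

carry_out:
  deltas:
    - [0.007,0,0,0,-1]
    - [0.013,0,0,0,-1]
    - [0.013,0,0,0,-1]

```text
clock: 12.35
position: [0.5943, -0.1497, 0.1896]
ee_rot: [-0.111, 0.994, 0.0, 0.001]
ft_force: [7.3, 2.4, -1.2]
grip_width: 0.0
grasp_force: 2.9
```

carry_out:
  deltas:
    - [0.008,0,0,0,-1]
    - [0.008,0,0,0,-1]
    - [0.008,0,0,0,-1]
    - [0.008,0,0,0,-1]

```text
clock: 12.85
position: [0.5935, -0.1498, 0.1898]
ee_rot: [-0.111, 0.994, 0.0, 0.001]
ft_force: [7.7, 1.4, -0.2]
grip_width: -0.005
grasp_force: 3.4
```

Run:
```python
from h import *
where(manip.get_obs())
p=camera('scene');cv2.imwrite('pics/s3.png',cv2.resize(p['img'][180:330,260:480][:,:,::-1],None,fx=3,fy=3))
for i in range(3):where(manip.get_obs());camera('scene')
```

```text
t 12.85 stand xyz mm [-30.5  -1.1 189.8] toolx deg -167.25 F [ 7.78 -0.33 -0.16]
t 12.9 stand xyz mm [-30.5  -1.1 189.7] toolx deg -167.25 F [ 8.62  0.41 -0.49]
t 12.95 stand xyz mm [-30.5  -1.1 189.7] toolx deg -167.25 F [ 7.28  0.37 -0.59]
t 13.0 stand xyz mm [-30.5  -1.1 189.7] toolx deg -167.25 F [ 8.47  0.65 -0.26]
```

View pics/s3.png

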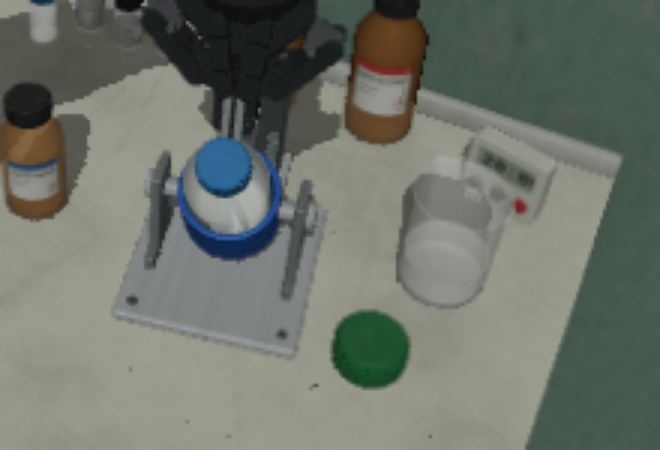

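The bottle and cradle lean clearly (cap at (223,166)), with a steady push of about 8 N against the stop. I'll add a little and hold.

carry_out:
  deltas:
    - [0.007,0,0,0,-1]
    - [0.007,0,0,0,-1]
    - [0.007,0,0,0,-1]
    - [0.007,0,0,0,-1]
    - [0.007,0,0,0,-1]
    - [0.007,0,0,0,-1]
    - [0.007,0,0,0,-1]
    - [0.007,0,0,0,-1]
    - [0.007,0,0,0,-1]
    - [0.007,0,0,0,-1]
    - [0.007,0,0,0,-1]
    - [0.007,0,0,0,-1]
    - [0.007,0,0,0,-1]
    - [0.007,0,0,0,-1]
    - [0.007,0,0,0,-1]
    - [0.007,0,0,0,-1]
    - [0.007,0,0,0,-1]
    - [0.007,0,0,0,-1]
    - [0.007,0,0,0,-1]
    - [0.007,0,0,0,-1]

```text
clock: 15.55
position: [0.5927, -0.1499, 0.1898]
ee_rot: [-0.111, 0.994, -0.0, 0.002]
ft_force: [9.2, 2.1, -0.7]
grip_width: 0.001
grasp_force: 3.8
```

carry_out:
  deltas:
    - [-0.02,0,0,0,-1]
    - [-0.04,0,0,0,-1]
    - [-0.06,0,0,0,-1]
    - [-0.08,0,0,0,-1]
    - [-0.1,0,0,0,-1]
    - [-0.12,0,0,0,-1]
    - [-0.14,0,0,0,-1]
    - [-0.16,0,0,0,-1]
    - [-0.18,0,0,0,-1]
    - [-0.2,0,0,0,-1]
    - [-0.22,0,0,0,-1]
    - [-0.24,0,0,0,-1]
    - [-0.26,0,0,0,-1]
    - [-0.28,0,0,0,-1]
    - [-0.3,0,0,0,-1]
    - [-0.315,0,0,0,-1]
    - [-0.33,0,0,0,-1]
    - [-0.33,0,0,0,-1]

```text
clock: 17.8
position: [0.6396, -0.1397, 0.1891]
ee_rot: [-0.111, 0.994, 0.0, -0.0]
ft_force: [0.7, 0.6, 1.5]
grip_width: 0.003
grasp_force: 0.6
```

carry_out:
  deltas:
    - [-0.01,0,0,0,-1]
    - [-0.02,0,0,0,-1]
    - [-0.03,0,0,0,-1]
    - [-0.04,0,0,0,-1]
    - [-0.05,0,0,0,-1]
    - [-0.06,0,0,0,-1]
    - [-0.07,0,0,0,-1]
    - [-0.08,0,0,0,-1]
    - [-0.09,0,0,0,-1]
    - [-0.11,0,0,0,-1]
    - [-0.14,0,0,0,-1]
    - [-0.17,0,0,0,-1]
    - [-0.17,0,0,0,-1]

```text
clock: 19.42
position: [0.6647, -0.1339, 0.1891]
ee_rot: [-0.111, 0.994, -0.0, -0.0]
ft_force: [-0.3, -0.1, -0.7]
grip_width: 0.002
grasp_force: 0.0
```

Run:
```python
from h import *
where(manip.get_obs())
for c in('top','scene'):
    p=camera(c)
    r=outline_of('cap_mid',p);P=cloud(p,r[0]['region']);print(c,rect(P,.172,.192))
cv2.imwrite('pics/s4.png',cv2.resize(p['img'][180:330,260:480][:,:,::-1],None,fx=3,fy=3))
```

```text
t 19.425 stand xyz mm [ 42.5  -1.4 189.1] toolx deg -167.28 F [-0.28 -0.09 -0.71]Traceback (most recent call last):
  File "<stdin>", line 5, in <module>
IndexError: list index out of range
```

carry_out:
  deltas:
    - [0,0,-0.2,0,-1]
    - [0,0,-0.5,0,-1]
    - [0,0,-0.5,0,-1]
    - [0,0.4,-0.5,0,-1]
    - [0,0.8,-0.5,0,-1]
    - [0,1,-0.5,0,-1]
    - [0,1,-0.5,0,-1]

```text
clock: 20.4
position: [0.6309, 0.0158, 0.2636]
ee_rot: [-0.113, 0.994, 0.001, -0.0]
ft_force: [0.3, -0.0, -0.4]
grip_width: -0.003
grasp_force: 0.0
```

Run:
```python
from h import *
where(manip.get_obs())
for c in('top','scene'):
    p=camera(c)
    r=outline_of('cap_mid',p)
    if r: P=cloud(p,r[0]['region']);print(c,rect(P,.172,.192),P[:,2].max())
    for q in('amber_mid','beaker_mid','green_mid'): print(q,[b['position'] for b in boxes_of(q,p)[:1]])
cv2.imwrite('pics/s4.png',cv2.resize(p['img'][180:330,260:480][:,:,::-1],None,fx=3,fy=3))
```

```text
t 20.4 stand xyz mm [ 42.5 152.1 263.6] toolx deg -167.01 F [ 0.34 -0.09 -0.38]
top (334, array([ 618., -143.]), array([35., 35.]), 63.2, array([ 0.617, -0.142,  0.182])) 0.18700905311339333
amber_mid [[0.6131, -0.1376, 0.1487]]
beaker_mid [[0.6957, -0.2941, 0.0457]]
green_mid [[0.5926, -0.2669, 0.0264]]
scene (222, array([ 615., -145.]), array([34., 35.]), 62.2, array([ 0.612, -0.147,  0.182])) 0.18464092921119404
amber_mid [[0.5953, 0.012, 0.076]]
beaker_mid [[0.6747, -0.2882, 0.0594]]
green_mid [[0.5829, -0.2707, 0.0298]]
```

View pics/s4.png

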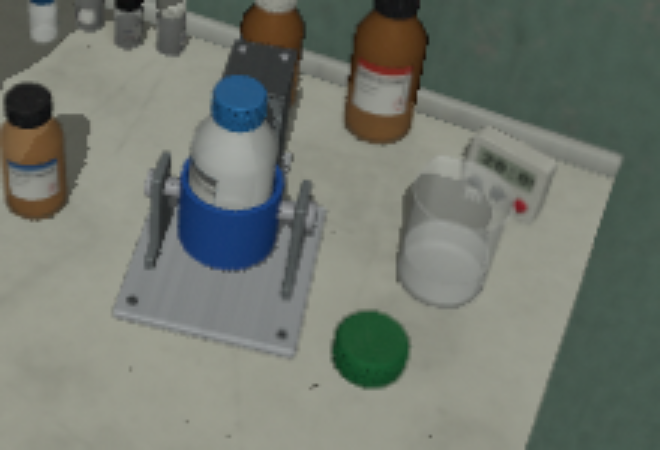

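The cap top is still 182 mm up and the cap has shifted only about 4 mm, which is within the sleeve's play. The bottle at (235,150) stands upright in a level sleeve, the neighbours have not moved and the gripper is clear.

```bash
python3 -c "
from workcell import ticket
print(ticket.hand_in())"
```

```text
the job is handed in; nothing more can be done
None
```

I tipped the bottle onto the hidden stop, held it there with about an 8–9 N push for over 2.5 s, and guided it back slowly. It now stands released, upright and seated in the cradle, the neighbouring things have not moved, and the job is handed in (no verdict was returned).

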